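# Fit a tapered spigot into the clip jig for tack welding

### The job

Get the flanged steel spigot ready for tack welding. Lift it out of its sloping cradle, stand it upright on its narrow foot on the bare bench and let go of it. Then pick it up again and nest its taper into the tapered collar of the jig, pressing it down gently until the flange is fully home on the collar's rim and both sprung clips have snapped shut over the flange. Do not slam it in or drop it in from a height, and leave the hammer, wood block, angle iron and loose reducer where they are.

Things in the scene. Friction and masses are not known exactly. Their poses are not given: they have to be found in the camera images.
- spigot: Plain steel flanged spigot, 145 mm long, 0.3 to 0.65 kg, round. Origin: centre of its narrow flat foot; +z along its axis, foot to neck. z 0 to 60 mm: taper, diameter 42 at the foot widening to 66 mm; z 60 to 68: flange, diameter 88; z 68 to 145: straight neck, outside diameter 36. Centre of mass near z = 48 mm, so it stands steadily on its foot. Starts lying in the cradle, neck end 20 degrees up.
- neck (a point): Point on the spigot's axis in the neck, 120 mm from the foot (25 mm below the neck's open end), a good place to grip; axes as the spigot's.
- cradle: Grey steel cradle fixed to the bench, base 170 x 80 x 8 mm (x from -95 to +75 mm). Origin: underside of the base. The spigot lies along its x: foot centre at x = -70, z = 40 mm against a stop plate, axis rising 20 degrees towards +x. Two V rests carry the taper near the foot and the neck at 78 to 90 mm from the foot; further out the neck is free all round.
- jig: Jig fixed to the bench: grey base plate 110 (x) x 180 (y) x 12 mm, an upright steel collar in its middle. Origin: underside of the plate on the collar's axis, z up. Sprung clips stand on its +y and -y sides, tops 102 mm above the bench, reaching 69 mm out. Jig and cradle lie on opposite sides of the bench (either may be left); halfway between their origins the bench is bare for 45 mm all round.
- seat (a point): Point on the collar's axis (z up), 16 mm above the bench, where the centre of the spigot's foot lies when fully home. The bore has the spigot's taper with about 1.5 mm play all round at home; mouth diameter 69 mm; flat rim 76 mm above the bench, on which the flange's underside rests when home.
- clip_a (a joint): Opening (rad) of the sprung clip on the jig's +y side: 0 shut (as at the start), growing outwards to 0.35. Its nose overhangs the flange's edge by 5 mm, 2 mm above the flange when that is home, and has a steep sloping top. The flange pushed down meets both slopes about 25 mm before home and opens both clips to about 0.1, in all some 5 to 20 N; in the last 2 mm they snap shut over it.
- clip_b (a joint): The same for the clip on the jig's -y side.
- hammer: Bystander: hammer, 280 mm long, lying on the bench beyond the work. Leave it.
- block: Bystander: wood block 45 x 90 x 30 mm, lying flat near the robot. Leave it.
- angle: Bystander: piece of angle iron 120 mm long, 40 mm wide and high. Leave it.
- reducer: Bystander: loose dark steel pipe reducer, 80 mm wide, 68 mm high, standing on the bench. Leave it.

How it is judged:
By the outcome, as a careful person would: the job done as asked, in the order asked, and still so for the second after the job is handed in, with the robot touching nothing.
It also fails if it takes over 56 s, if anything falls off the work surface, if the arm or the gripper's body presses on something with over 40 N, if the wrist force passes 120 N, or if a joint passes its speed limit or range.

### The arm

A 7-joint arm with a two-finger parallel gripper is mounted at the origin on the work surface. World frame = base frame: x ahead of the robot, y to its left, z up, the work surface at z = 0. Lengths are in m, angles in rad, forces in N, time in s.
With the tool pointing down it reaches from about 0.425 to 0.825 m from the base axis. Payload 3.6 kg.
Tool frame: the origin (TCP) lies where the fingers leave the gripper's body, on its centre line; the fingertips stand 73 mm ahead of it and the grasp point (between the pads) lies 54 mm ahead of it; x points along the fingers, y is the direction in which the jaws open and shut, and the axes are right-handed (so a half turn about x gives the same grasp; the last joint's range is limited). The gripper opens to 85 mm and grips with 20 to 120 N. Pads are 22 mm wide; open, the fingers measure 114 mm over their backs; the gripper's body (76 mm by 85 mm) begins 54 mm behind the grasp point. The pads swing forward as they close: fully open they stand 13 mm farther back than shut.
Start: joints at [-1.161, 0.615, -0.013, 1.423, 0.008, 1.103, -0.04], TCP at [0.274, 0.589, 0.304] pointing down, gripper open.
Joint ranges: [-3.12, 3.12], [-0.3, 2.06], [-1.34, 1.32], [0.26, 2.42], [-1.36, 4.5], [0.01, 1.98], [-2.84, 2.84]. Speed limits (rad/s): [2.79, 2.79, 3.14, 3.14, 3.14, 3.14, 3.14].

### API

Orientations are given as a unit quaternion [x, y, z, w].
In Python, from station import arm, snapshot, camera_info, ticket gives the robot as it stands. Calls block until the motion is done:
- arm.movep(position, orientation): joint-space move of the TCP to a pose.
- arm.line_to(position, velocity=0.15, ori=None): straight line of the TCP; ori=None keeps the orientation; velocity is the mean speed in m/s.
- arm.move_j(angles): joint-space move.
- arm.move_gripper(opening, effort=None): opening from 0.0 (shut) to 1.0 (fully open); effort is the grip in N (None keeps the last); returns when the fingers have stopped.
- arm.pause(seconds).
- arm.ik(position, orientation): joint angles nearest the present ones, or None.
- snapshot(name): name is "scene" or "top"; returns the picture (400x640x3 uint8, blue, green, red); there is no depth.
- camera_info(name): a dict with "fx", "fy", "cx", "cy" (pixels), "R" (3x3) and "t" (3): a world point X has camera coordinates R X + t. Camera axes: x right, y down, z forward; pixel columns grow to the right and rows downward; lengths in m; the calibration is good to about 2 mm. A picture is of the moment at which its call begins. camera_info takes no time and is no camera call.
A pose or a line that the arm cannot do raises arm.MotionError and nothing moves.
- ticket.finish_job(): hands the job in, once; it reports no verdict.
Readings, each from a call of its own:
- arm.read_time(): time.
- arm.read_joint_positions(): joint angles.
- arm.read_dq(): joint speeds.
- arm.read_effort(): joint torques, N m.
- arm.read_tool_pos(): TCP position.
- arm.read_eef_rot(): TCP orientation.
- arm.read_ft_force(): force on the tool from outside, world axes, zero at the start.
- arm.read_wrist_torque(): the same for the moment, N m.
- arm.read_opening(): opening from 0.0 (shut) to 1.0 (fully open).
Only numpy, scipy, OpenCV 4.12 (cv2) and the standard library are available. Lean on these libraries where they do the work, as an engineer would, in place of code of your own. Each camera call takes 0.05 s, during which the arm holds its last target. There are 200 camera calls.

## Working session

There is one attempt and no reset: what is moved stays moved. The work goes in short steps, each a Python script; the robot and the scene stay as the last script left them, time stands still between calls to the robot, and variables do not carry over. Pictures are saved under pics/ and viewed, about 8 in all and at most 12, crops included, and the job is handed in when it is done.

```bash
ls; mkdir -p pics; python3 - <<'E'
from station import arm, snapshot, camera_info
import cv2
for n in("scene","top"):
    cv2.imwrite(f"pics/{n}0.png",snapshot(n)); print(n,camera_info(n))
print(arm.read_time(),arm.read_eef_rot(),arm.read_ft_force())
E
```

```text
pics
scene {'fx': 426.8454112651196, 'fy': 426.8454112651196, 'cx': 324.02917746357565, 'cy': 191.78817504885924, 'R': array([[-0.15261498,  0.9882121 , -0.01206254],
       [ 0.76326624,  0.11010434, -0.63663308],
       [-0.62780038, -0.10636667, -0.77107251]]), 't': array([ 0.07807861, -0.38679332,  1.39057863])}
top {'fx': 405.5295780364276, 'fy': 405.5295780364276, 'cx': 314.25183486539294, 'cy': 188.8979973918281, 'R': array([[-0.00844025, -0.99930761,  0.03623629],
       [-0.98780899,  0.00269914, -0.15564739],
       [ 0.15544181, -0.03710824, -0.98714782]]), 't': array([-0.00355883,  0.60776165,  0.9115951 ])}
0.1 [ 0.15204152  0.69054316 -0.15367551  0.69022993] [0.84838454 0.13235912 0.1769462 ]
```

View pics/scene0.png

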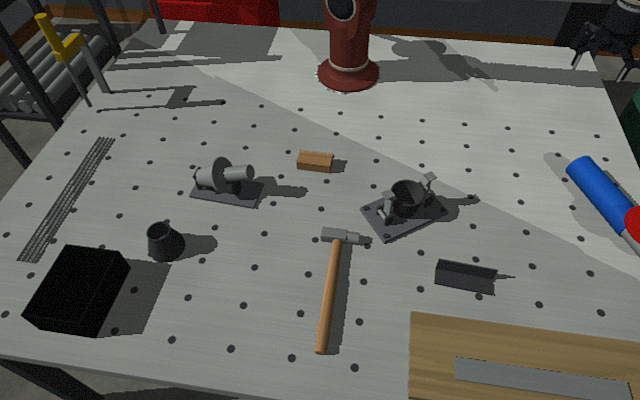

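View pics/top0.png

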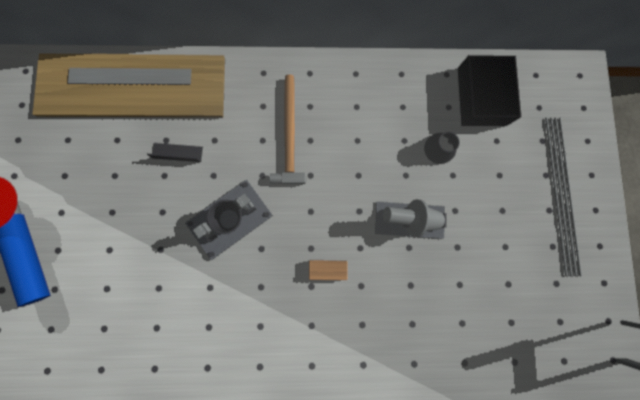

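The scene view shows the spigot in its cradle at about (228,178) and the jig at (405,205). In the top view the jig is at (228,217), on the +y side, and the cradle at (408,218), on the -y side. Next I'll enlarge both.

```bash
python3 - <<'E'
import cv2,numpy as np
t=cv2.imread("pics/top0.png");s=cv2.imread("pics/scene0.png")
def c(i,x,y):
    o=cv2.resize(i[y:y+75,x:x+100],None,fx=4,fy=4,interpolation=cv2.INTER_CUBIC)
    o=np.clip(o.astype(float)*1.5,0,255).astype('uint8')
    for k in range(0,100,20):
        cv2.putText(o,str(x+k),(k*4,8),0,.3,(0,0,255)); cv2.line(o,(k*4,0),(k*4,300),(0,0,255) if k==0 else (0,90,200),1)
    for k in range(0,75,20):
        cv2.putText(o,str(y+k),(0,k*4+10),0,.3,(255,0,0)); cv2.line(o,(0,k*4),(400,k*4),(200,90,0),1)
    return o
cv2.imwrite("pics/c0.png",np.vstack([np.hstack([c(t,180,178),c(t,360,180)]),np.hstack([c(s,355,170),c(s,180,145)])]))
E
```

```text
(no output)
```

View pics/c0.png

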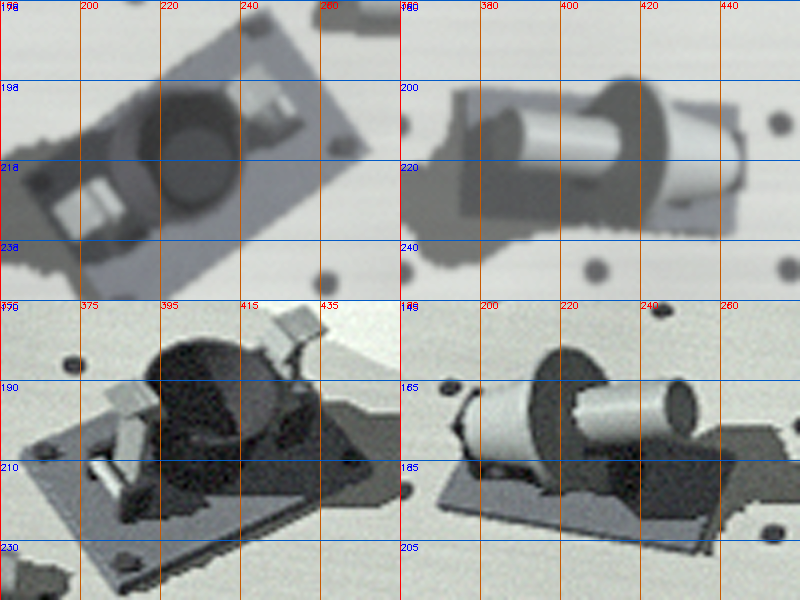

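```bash
cat > fit.py <<'E'
import numpy as np
from scipy.optimize import least_squares
from station import camera_info
C={n:camera_info(n) for n in("scene","top")}
def proj(n,X):
    c=C[n];p=np.atleast_2d(X)@c["R"].T+c["t"];return p[:,:2]/p[:,2:]*[c["fx"],c["fy"]]+[c["cx"],c["cy"]]
def place(q,L):
    c,s=np.cos(q[2]),np.sin(q[2]);return np.array(L)@np.array([[c,-s,0],[s,c,0],[0,0,1]]).T+[q[0],q[1],0]
def fit(obs,q0):
    f=lambda q:np.array([proj(n,place(q,[L]))[0]-u for n,L,u in obs])
    r=least_squares(lambda q:f(q).ravel(),q0,loss="soft_l1");return r.x,f(r.x)
E
python3 - <<'E'
from fit import *
a,b,h=.055,.09,.012
J=[("top",(a,-b,h),(246.2,180.5)),("top",(-a,-b,h),(273,215.5)),("top",(a,b,h),(185.5,223.5)),("top",(-a,b,h),(208,259)),
("scene",(-a,-b,h),(360,209.2)),("scene",(a,-b,h),(385,243.5)),("scene",(a,b,h),(448,212.5)),("scene",(0,0,.076),(408,193))]
c=np.cos(.349);s=np.sin(.349)
K=[("top",(.075,-.04,.008),(373.3,202.5)),("top",(.075,.04,.008),(375,234)),("top",(-.095,.04,.008),(444,239)),("top",(-.095,-.04,.008),(444.2,206)),
("scene",(-.095,-.04,.008),(189.3,196.3)),("scene",(.075,-.04,.008),(257.5,208)),("scene",(.075,.04,.008),(264,184)),
("scene",(-.07+.145*c,0,.04+.145*s),(250.2,172)),("top",(-.07+.145*c,0,.04+.145*s),(388,213.7))]
for o,q0 in((J,(.55,.2,.6)),(K,(.55,-.2,1.57))):
    q,r=fit(o,q0);print(q.round(4));print(r.round(1).tolist())
E
```

```text
[0.5431 0.1987 0.6278]
[[0.1, -2.4], [-0.6, -1.2], [-1.2, -1.8], [2.4, 0.1], [-0.1, -2.1], [-0.4, -2.1], [1.0, -0.8], [-0.1, -0.7]]
[ 0.5384 -0.2325  1.4998]
[[2.7, -1.6], [-0.3, -0.6], [-0.3, -1.1], [-0.1, -0.5], [-0.3, -1.3], [-3.5, -1.4], [0.2, -1.8], [1.0, -0.6], [-2.1, 0.4]]
```

```bash
cat > h.py <<'E'
import numpy as np
from scipy.spatial.transform import Rotation as Ro
from station import arm, snapshot, camera_info, ticket
JIG=np.array([.5431,.1987]);JY=.6278;CR=np.array([.5384,-.2325]);CY=1.4998
def ori(yaw,el,flip=0):
    """tool x at heading yaw, elevation el; jaws horizontal"""
    d=np.array([np.cos(el)*np.cos(yaw),np.cos(el)*np.sin(yaw),np.sin(el)])
    y=np.array([-np.sin(yaw),np.cos(yaw),0])*(-1 if flip else 1)
    return d,Ro.from_matrix(np.c_[d,y,np.cross(d,y)]).as_quat()
def tcp(g,d,back=0): return np.array(g)-d*(.054+back)
E
python3 - <<'E'
from h import *
r=np.radians;h=np.array([np.cos(CY),np.sin(CY)])
g=np.r_[CR+h*(-.07+.12*np.cos(r(20))),.04+.12*np.sin(r(20))];print("grip",g)
mid=(JIG+CR)/2;print("mid",mid)
for f in(0,1):
  for e in(-90,-100,-110,-115):
    d,q=ori(CY,r(e),f);print(f,e,[None if (j:=arm.ik(tcp(p,d,b),q)) is None else np.round(j,2).tolist() for p,b in((g,0),(g,.1),(g+[0,0,.17],0))])
    for y in(-30,0,30,60,90):
      d,q=ori(r(y),r(e+70),f);o=[arm.ik(tcp([*mid,z],d),q) for z in(.12,.26)]
      if all(x is not None for x in o): print("   place",y,np.round(o[0],2).tolist())
  for y in (JY,JY+1.571,JY-1.571):
    d,q=ori(y,r(-90),f);print("  down",round(y,2),[None if (j:=arm.ik(tcp([*p,z],d),q)) is None else np.round(j,2).tolist() for p,z in((mid,.12),(mid,.3),(JIG,.3),(JIG,.136))])
E
```

```text
grip [ 0.54143347 -0.18984461  0.08104242]
mid [ 0.54075 -0.0169 ]
0 -90 [[-0.3, 1.02, 1.13, 1.84, -1.08, 1.06, -1.93], [-0.31, 0.84, 1.13, 1.75, -0.84, 1.12, -2.11], [-0.32, 0.73, 1.13, 1.67, -0.71, 1.21, -2.23]]
   place 60 [1.23, 1.45, -1.34, 2.1, 0.5, 0.21, 2.71]
   place 90 [0.03, 1.14, 0.75, 1.75, -1.31, 1.97, -1.7]
0 -100 [[0.4, 0.72, -0.29, 1.85, 0.61, 0.67, 2.75], [-0.44, 0.83, 1.13, 1.8, -0.72, 0.96, -2.27], [-0.42, 0.72, 1.13, 1.71, -0.57, 1.06, -2.37]]
   place 60 [1.16, 1.24, -1.23, 2.1, 0.31, 0.18, 2.78]
   place 90 [-0.09, 1.14, 0.94, 1.78, -1.33, 1.95, -1.7]
0 -110 [[0.24, 0.73, -0.18, 1.87, 0.78, 0.7, 2.53], [0.21, 0.58, -0.23, 1.81, 0.63, 0.88, 2.65], [0.27, 0.49, -0.22, 1.72, 0.54, 1.01, 2.84]]
   place -30 [0.37, 1.02, -1.15, 2.4, 2.0, 1.61, -1.01]
   place 30 [0.98, 1.02, -1.15, 2.37, 2.72, 0.54, -0.17]
   place 60 [1.11, 1.16, -1.27, 2.09, 0.82, 0.29, 2.18]
   place 90 [-0.21, 1.16, 1.13, 1.81, -1.35, 1.94, -1.71]
0 -115 [[0.18, 0.74, -0.15, 1.88, 0.87, 0.73, 2.42], [0.15, 0.6, -0.22, 1.82, 0.73, 0.92, 2.53], [0.21, 0.5, -0.2, 1.74, 0.63, 1.03, 2.75]]
   place -
[... 1938 characters left out ...]
ace 60 [0.78, 0.79, -0.64, 2.09, -1.03, 0.39, 0.79]
   place 90 [0.52, 0.81, -0.29, 1.8, -0.68, 0.94, 0.82]
  down 0.63 [[-0.33, 0.67, 0.51, 1.89, -0.48, 0.7, -0.48], [-0.43, 0.45, 0.64, 1.68, -0.3, 1.11, -0.65], [-0.74, 0.5, 0.56, 1.58, -0.29, 1.15, -1.06], [-0.68, 0.68, 0.48, 1.77, -0.42, 0.79, -0.94]]
  down 2.2 [[-0.11, 0.62, 0.16, 1.89, -0.15, 0.65, 0.77], [-0.22, 0.41, 0.31, 1.67, -0.14, 1.08, 0.76], [-0.5, 0.46, 0.18, 1.57, -0.09, 1.12, 0.32], [-0.46, 0.64, 0.11, 1.77, -0.1, 0.74, 0.33]]
  down -0.94 [[-0.64, 0.91, 1.13, 1.9, -0.99, 1.03, -1.57], [-0.68, 0.61, 1.14, 1.69, -0.58, 1.23, -1.92], [-1.01, 0.68, 1.14, 1.58, -0.63, 1.29, -2.29], [-0.99, 0.92, 1.13, 1.78, -0.95, 1.09, -2.03]]
```

```bash
python3 - <<'E'
from h import *
import cv2
r=np.radians;h=np.array([np.cos(CY),np.sin(CY)])
g=np.r_[CR+h*(-.07+.12*np.cos(r(20))),.04+.12*np.sin(r(20))]
d,q=ori(CY,r(-110),1)
arm.move_gripper(1.0,110)
arm.movep(tcp(g,d,.1),q);print(arm.read_time())
arm.line_to(tcp(g,d,.015),.12)
t,s=snapshot("top"),snapshot("scene")
print(arm.read_time(),arm.read_tool_pos(),tcp(g,d,.015),arm.read_ft_force())
f=lambda i,x,y:cv2.resize(i[y:y+150,x:x+133],None,fx=3,fy=3,interpolation=cv2.INTER_CUBIC)
cv2.imwrite("pics/g1.png",cv2.convertScaleAbs(np.hstack([f(t,340,150),f(s,165,80)]),alpha=1.6))
E
```

```text
3.1167
4.075 [ 0.54375088 -0.16605984  0.1466807 ] [ 0.54310754 -0.16630467  0.14588121] [ 0.50877814 -0.22860845  0.31790979]
```

View pics/g1.png

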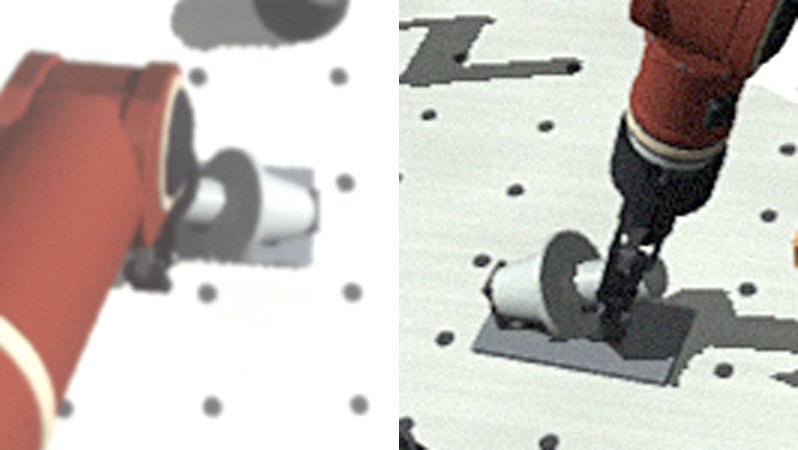

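The open fingers straddle the free part of the neck, seen in the crop at (615,290), clear of the flange at (570,285). So I'll grip, lift and look.

```bash
python3 - <<'E'
from h import *
import cv2
r=np.radians;h=np.array([np.cos(CY),np.sin(CY)])
g=np.r_[CR+h*(-.07+.12*np.cos(r(20))),.04+.12*np.sin(r(20))]
d,q=ori(CY,r(-110),1)
p=tcp(g,d);arm.line_to(p,.06)
arm.move_gripper(0.0,110)
print(arm.read_time(),arm.read_opening(),arm.read_ft_force(),arm.read_tool_pos()-p)
arm.line_to(p+[0,0,.03],.06);print(arm.read_ft_force(),arm.read_wrist_torque(),arm.read_opening())
arm.line_to(p+[0,0,.17],.15)
mid=(JIG+CR)/2
d2,q2=ori(CY,r(-40),1)
arm.line_to(tcp([*mid,.26],d2),.12,q2)
arm.pause(.2)
t,s=snapshot("top"),snapshot("scene")
print(arm.read_time(),arm.read_opening(),arm.read_ft_force(),arm.read_tool_pos(),tcp([*mid,.26],d2))
f=lambda i,x,y:cv2.resize(i[y:y+150,x:x+133],None,fx=3,fy=3,interpolation=cv2.INTER_CUBIC)
cv2.imwrite("pics/g2.png",cv2.convertScaleAbs(np.hstack([f(t,240,150),f(s,240,60)]),alpha=1.6))
E
```

```text
5.0083 0.396353093623271 [-0.86724882  2.39142108  3.27343422] [0.0004293  0.00021506 0.00043243]
[-0.30119661 -0.39023553 -3.8948553 ] [ 0.61941356 -0.10685378 -0.02403961] 0.3959607292281658
8.4167 0.39809523515934087 [ 0.30733993  0.0226086  -3.33727613] [ 0.53788354 -0.05799226  0.2949767 ] [ 0.5378156  -0.05816219  0.29471053]
```

View pics/g2.png

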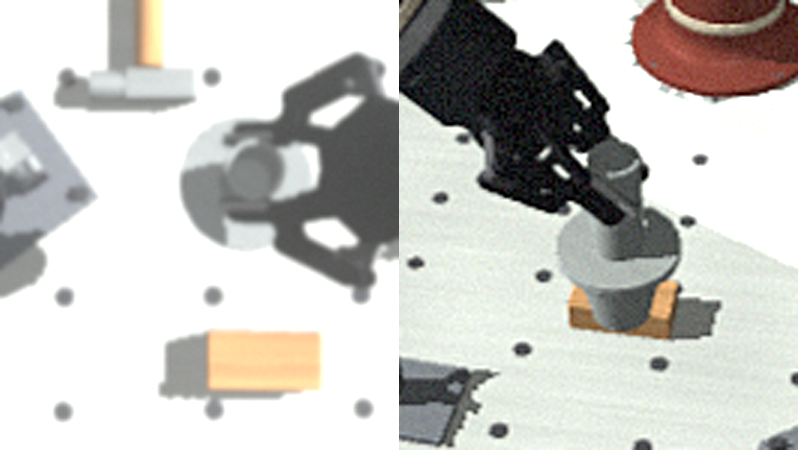

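The spigot is held near-vertical over bare bench, with its flange at (619,250) in the scene crop and its neck end at (613,158). I'll compare that with the projection of a vertical spigot.

```bash
python3 - <<'E'
from fit import *
from h import JIG,CR,CY
mid=(JIG+CR)/2
from scipy.spatial.transform import Rotation as Ro
for tilt in(-8,0,8):
  a=Ro.from_rotvec(np.radians(tilt)*np.array([-np.sin(CY),np.cos(CY),0])).apply([0,0,1])  # +: neck leans along heading
  g=np.r_[mid,.26];out=[]
  for n,ox,oy,k in(("scene",240,60,399),("top",240,150,0)):
    for z in(0,.068,.145): out.append(((proj(n,g+a*(z-.12))[0]-[ox,oy])*3+[k,0]).round().tolist())
  print(tilt,out)
E
```

```text
-8 [[642.0, 310.0], [627.0, 241.0], [608.0, 153.0], [219.0, 188.0], [237.0, 179.0], [261.0, 167.0]]
0 [[620.0, 307.0], [617.0, 240.0], [613.0, 154.0], [242.0, 190.0], [248.0, 180.0], [255.0, 166.0]]
8 [[598.0, 303.0], [607.0, 238.0], [619.0, 155.0], [266.0, 191.0], [259.0, 181.0], [249.0, 166.0]]
```

```bash
python3 - <<'E'
from h import *
import cv2
r=np.radians;mid=(JIG+CR)/2
d2,q2=ori(CY,r(-40),1)
p=tcp([*mid,.12],d2)
arm.line_to(p+[0,0,.012],.1);arm.pause(.15);f0=arm.read_ft_force()[2];z=.012
while z>-.012:
    z-=.001;arm.line_to(p+[0,0,z],.02);f=arm.read_ft_force()[2]
    if f-f0>3: break
print("contact z",z,f0,f,arm.read_wrist_torque(),arm.read_time())
arm.move_gripper(0.75);arm.pause(.2)
print(arm.read_opening(),arm.read_ft_force())
arm.line_to(arm.read_tool_pos()-d2*.1,.15)
# go above it, tool down, jaws along jig x
d,q=ori(JY+np.pi/2,-np.pi/2,1)
arm.movep(np.array([*mid,.30]),q)
t,s=snapshot("top"),snapshot("scene")
print(arm.read_time(),arm.read_tool_pos())
f=lambda i,x,y:cv2.resize(i[y:y+150,x:x+133],None,fx=3,fy=3,interpolation=cv2.INTER_CUBIC)
cv2.imwrite("pics/g3.png",cv2.convertScaleAbs(np.hstack([f(t,240,150),f(s,240,90)]),alpha=1.6))
E
```

```text
contact z 0.0019999999999999966 -4.092009703069789 -0.1304203529172277 [-0.99769952  0.13952066  0.02135959] 12.5
0.7458814735089899 [-0.35065083 -0.07908524  0.76303043]
14.7417 [ 0.53977952 -0.01917595  0.29837909]
```

View pics/g3.png

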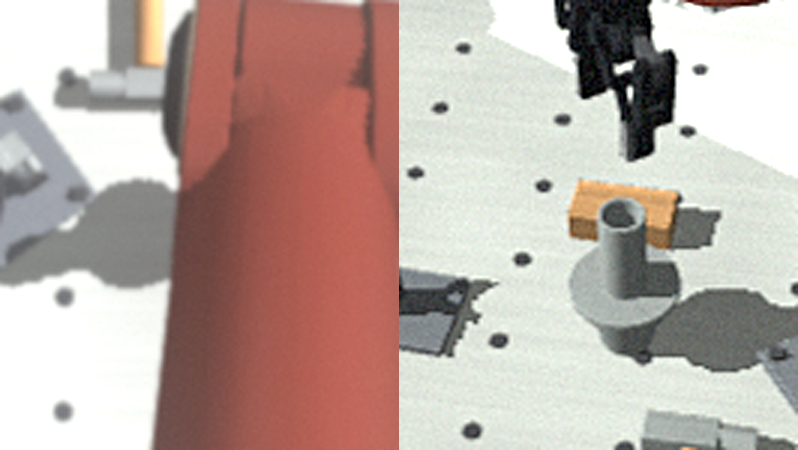

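The spigot stands upright and free: neck end centre at crop (622,213), flange at (625,285). I'll regrip it from above.

```bash
python3 - <<'E'
from h import *
from fit import proj
from scipy.optimize import fsolve
import cv2
u=np.array([240+(622-399)/3-.3,90+213/3-.3])
xy=fsolve(lambda p:proj("scene",[*p,.145])[0]-u,[.54,-.02])
uf=np.array([240+(625-399)/3-.3,90+285/3-.3])
xf=fsolve(lambda p:proj("scene",[*p,.068])[0]-uf,[.54,-.02])
print("neck",xy,"flange",xf,"mid",(JIG+CR)/2)
d,q=ori(JY+np.pi/2,-np.pi/2,1)
g=np.r_[xy,.120]
arm.move_gripper(1.0,110)
arm.line_to(tcp(g,d,.09),.15,q);arm.line_to(tcp(g,d),.12)
print(arm.read_ft_force(),arm.read_tool_pos())
arm.move_gripper(0.0,110)
print(arm.read_opening(),arm.read_ft_force(),arm.read_wrist_torque(),arm.read_tool_pos())
arm.line_to(tcp(g,d,.145),.15)
arm.line_to(tcp([*JIG,.265],d),.15)
arm.pause(.2)
t,s=snapshot("top"),snapshot("scene")
print(arm.read_time(),arm.read_tool_pos(),arm.read_ft_force())
f=lambda i,x,y:cv2.resize(i[y:y+150,x:x+133],None,fx=3,fy=3,interpolation=cv2.INTER_CUBIC)
cv2.imwrite("pics/g4.png",cv2.convertScaleAbs(np.hstack([f(t,165,140),f(s,345,110)]),alpha=1.6))
print([((proj("scene",[*JIG,z])[0]-[345,110])*3+[399,0]).round() for z in(.076,.145,.213)])
E
```

```text
neck [ 0.54020402 -0.01612078] flange [ 0.54398991 -0.01545835] mid [ 0.54075 -0.0169 ]
[-0.02952216 -0.09325786  0.19308494] [ 0.54084082 -0.01620672  0.17480661]
0.395765479896065 [-0.85647006 -0.07027204  5.15232643] [-0.11969045  0.13269686  0.00723425] [ 0.54073907 -0.01624202  0.17477167]
19.9083 [0.5431715  0.19830849 0.31904466] [-0.50775569 -0.27980791 -3.81053996]
[array([588., 247.]), array([601., 186.]), array([616., 118.])]
```

View pics/g4.png

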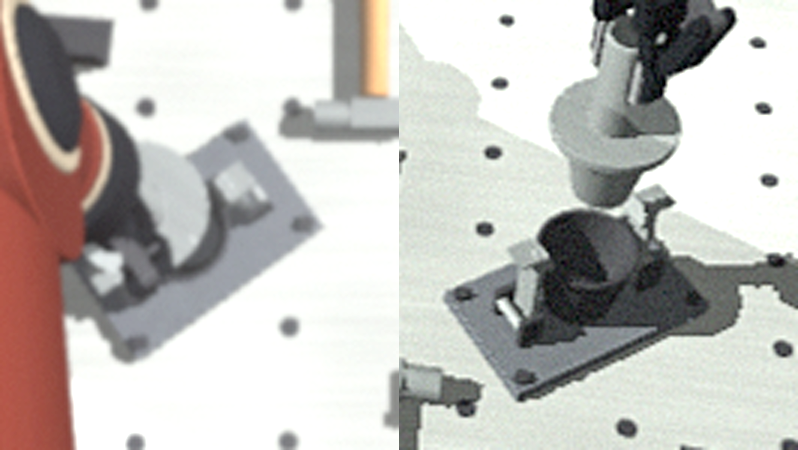

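```bash
python3 - <<'E'
from h import *
from fit import proj
import cv2
t,s=snapshot("top"),snapshot("scene")
P=arm.read_tool_pos();a=np.linspace(0,2*np.pi,60)
def c(i,n,ox,oy,w):
    k=6;o=cv2.convertScaleAbs(cv2.resize(i[oy:oy+w,ox:ox+66],None,fx=k,fy=k,interpolation=cv2.INTER_CUBIC),alpha=1.6)
    for (x,y),z,R,col in((P[:2],.1443,.021,(0,0,255)),(P[:2],.1443+.068,.044,(0,0,255)),(P[:2],.2043,.044,(0,0,255)),(JIG,.076,.0345,(0,200,0))):
        u=(proj(n,np.c_[x+R*np.cos(a),y+R*np.sin(a),0*a+z])-[ox,oy]+.5)*k
        cv2.polylines(o,[u.round().astype(int)],True,col,1)
    return o
cv2.imwrite("pics/g5.png",np.hstack([c(t,"top",190,175,75),c(s,"scene",380,132,75)]))
E
```

```text
(no output)
```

View pics/g5.png

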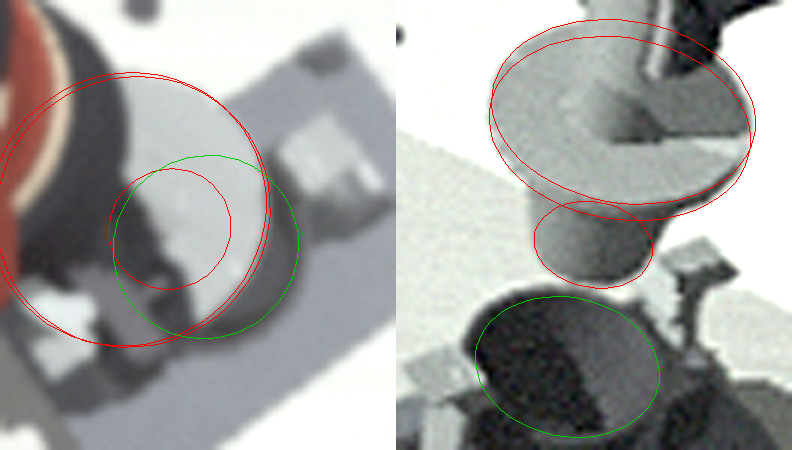

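The projections match the foot, the flange and the collar mouth to within about 1–2 mm. I'll lower it under force watch, with lateral compliance.

```bash
python3 - <<'E'
from h import *
import cv2
P=arm.read_tool_pos();H=.1748+.016
arm.line_to([*JIG,H+.062],.1);arm.pause(.15)
f0=arm.read_ft_force();print(f0)
xy=JIG.copy();z=H+.062
while z>H+.0005:
    z-=.002 if z>H+.03 else .001
    arm.line_to([*xy,z],.025);f=arm.read_ft_force()-f0
    L=f[:2]
    if np.hypot(*L)>1.5: xy=xy+np.clip(L*.00015,-.0008,.0008)
    if f[2]>.8 or np.hypot(*L)>2: print(round((z-H)*1e3,1),f.round(1),((xy-JIG)*1e3).round(1))
    if f[2]>40 or np.hypot(*L)>25: print("STOP");break
print(arm.read_time(),arm.read_tool_pos()-[0,0,H],arm.read_wrist_torque(),arm.read_opening())
t,s=snapshot("top"),snapshot("scene")
f=lambda i,x,y:cv2.resize(i[y:y+75,x:x+66],None,fx=6,fy=6,interpolation=cv2.INTER_CUBIC)
cv2.imwrite("pics/g6.png",cv2.convertScaleAbs(np.hstack([f(t,190,175),f(s,375,155)]),alpha=1.6))
E
```

```text
[-0.03829833 -0.27660781 -3.78288745]
25.0 [0.5 1.1 0.9] [0. 0.]
23.0 [-0.7  0.8  1.4] [0. 0.]
22.0 [0.6 0.8 4.1] [0. 0.]
21.0 [-0.2  0.9  4.2] [0. 0.]
20.0 [0.9 0.7 5. ] [0. 0.]
19.0 [1.3 1.4 4.5] [0.2 0.2]
18.0 [0.1 0.9 5.7] [0.2 0.2]
17.0 [-0.1  0.6  6.8] [0.2 0.2]
16.0 [0.9 0.5 7.2] [0.2 0.2]
15.0 [ 0.6 -0.   7.4] [0.2 0.2]
14.0 [-0.5  0.9  9.4] [0.2 0.2]
13.0 [ 0.1 -0.1 13.4] [0.2 0.2]
12.0 [-1.4 -0.3 17.4] [0.2 0.2]
11.0 [1.3 0.7 3.1] [0.4 0.3]
7.0 [-2.  -1.3  1.6] [0.1 0.1]
6.0 [0.  0.4 1.1] [0.1 0.1]
5.0 [ 0.3 -0.   2. ] [0.1 0.1]
4.0 [0.5 0.5 3.1] [0.1 0.1]
32.4667 [5.43203941e-01 1.98780082e-01 7.46566888e-05] [-0.08996867  0.01656063 -0.06512301] 0.3954870916575026
```

View pics/g6.png

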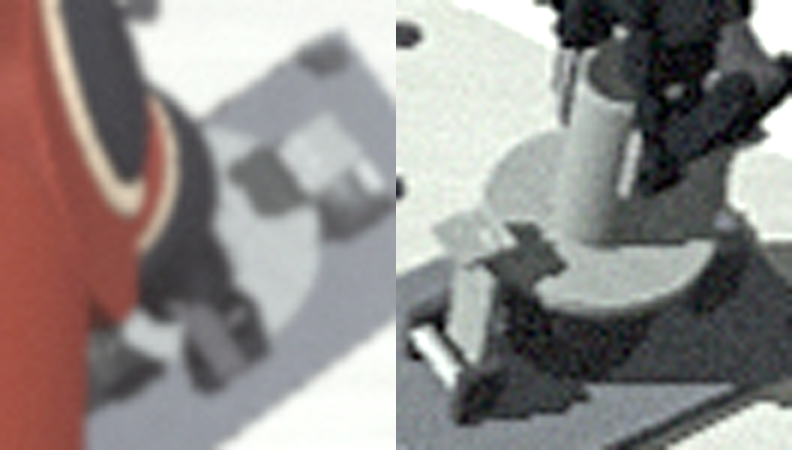

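Both clip noses appear to overhang the flange: the left one at crop (470,235) in the scene view, the far one at (320,150) in the top view. There is no rim reaction force yet, though. I'll press on gently until I feel it.

```bash
python3 - <<'E'
from h import *
H=.1748+.016;P=arm.read_tool_pos();f0=np.array([0,-.3,-3.78]);z=H
print(arm.read_ft_force()-f0)
while z>H-.006:
    z-=.0005;arm.line_to([*JIG,z],.015);arm.pause(.1);f=arm.read_ft_force()-f0;print(round((z-H)*1e3,1),f.round(1))
    if f[2]>20: break
arm.pause(.3)
print(arm.read_tool_pos()-[0,0,H],arm.read_ft_force()-f0,arm.read_opening(),arm.read_time())
E
```

```text
[-0.30518459 -0.57428577 -0.30900073]
-0.5 [-1.9  0.1  5.6]
-1.0 [-2.1  0.3  8.5]
-1.5 [-3.2 -0.7 11.8]
-2.0 [-4.3 -0.  15.1]
-2.5 [-5.1 -0.6 16.4]
-3.0 [-6.2 -1.5 19.1]
-3.5 [-5.9 -1.1 22.3]
[ 5.43169494e-01  1.98704569e-01 -8.98606780e-05] [-6.86216208 -1.84760556 22.58700669] 0.3989934281365765 35.3167
```

The tool stayed within 0.2 mm while the force rose to 22 N, so the flange is on the rim. I'll relax, release, retreat and inspect.

```bash
python3 - <<'E'
from h import *
from fit import proj
import cv2
H=.1748+.016
arm.line_to([*JIG,H],.02);arm.move_gripper(1.0);arm.pause(.1)
print(arm.read_opening(),arm.read_ft_force())
arm.line_to([*JIG,H+.12],.12)
j=np.array(arm.read_joint_positions());j[0]+=1.0
arm.move_j(j)
t,s=snapshot("top"),snapshot("scene");print(arm.read_time(),arm.read_tool_pos())
cv2.imwrite("pics/full.png",np.vstack([t,s]))
a=np.linspace(0,2*np.pi,60)
def c(i,n,ox,oy):
    k=6;o=cv2.convertScaleAbs(cv2.resize(i[oy:oy+75,ox:ox+66],None,fx=k,fy=k,interpolation=cv2.INTER_CUBIC),alpha=1.6)
    for z,R in((.084,.044),(.161,.018)):
        u=(proj(n,np.c_[JIG[0]+R*np.cos(a),JIG[1]+R*np.sin(a),0*a+z])-[ox,oy]+.5)*k
        cv2.polylines(o,[u.round().astype(int)],True,(0,0,255),1)
    return o
cv2.imwrite("pics/g7.png",np.hstack([c(t,"top",190,175),c(s,"scene",375,145)]))
E
```

```text
0.9995966042788922 [-0.32941075  0.40663407 -0.08950987]
39.55 [ 0.46127761 -0.34803636  0.30990678]
```

View pics/g7.png

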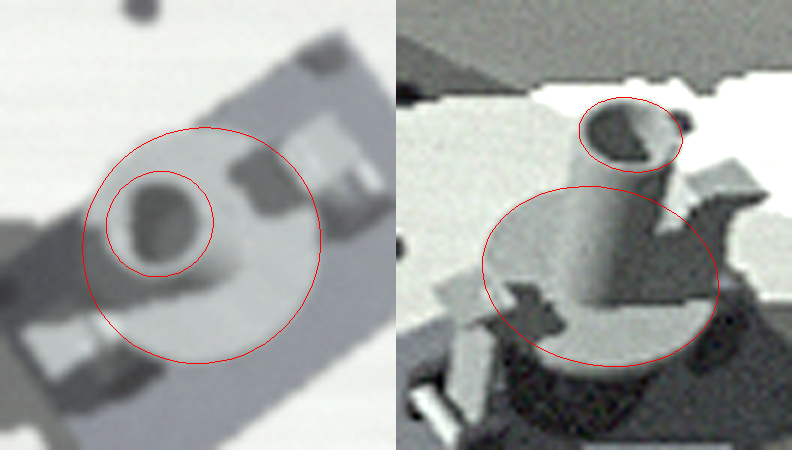

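```bash
python3 - <<'E'
import cv2,numpy as np
f=cv2.imread("pics/full.png")
for k,n in enumerate(("top","scene")):
    d=cv2.absdiff(cv2.imread(f"pics/{n}0.png"),f[400*k:400*k+400]).max(2)
    print(n,{b:(int((d[y:y+h,x:x+w]>50).sum()),w*h) for b,(x,y,w,h) in (dict(hammer=(265,70,45,120),block=(305,258,45,25),angle=(150,140,55,25),red=(420,128,45,40)) if k==0 else dict(hammer=(312,222,60,135),block=(295,148,42,26),angle=(433,256,65,42),red=(145,218,45,48))).items()})
E
```

```text
top {'hammer': (0, 5400), 'block': (363, 1125), 'angle': (0, 1375), 'red': (0, 1800)}
scene {'hammer': (0, 8100), 'block': (257, 1092), 'angle': (0, 2730), 'red': (0, 2160)}
```

```bash
python3 - <<'E'
import cv2,numpy as np
f=cv2.imread("pics/full.png");A=cv2.imread("pics/top0.png");S=cv2.imread("pics/scene0.png")
c=lambda i,x,y:cv2.convertScaleAbs(cv2.resize(i[y:y+75,x:x+66],None,fx=4,fy=4,interpolation=cv2.INTER_CUBIC),alpha=1.5)
r=[np.hstack([c(t,290,230),c(t,195,178),c(s,375,160)]) for t,s in((A,S),(f[:400],f[400:]))]
cv2.imwrite("pics/cmp.png",np.vstack(r))
E
```

```text
(no output)
```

View pics/cmp.png

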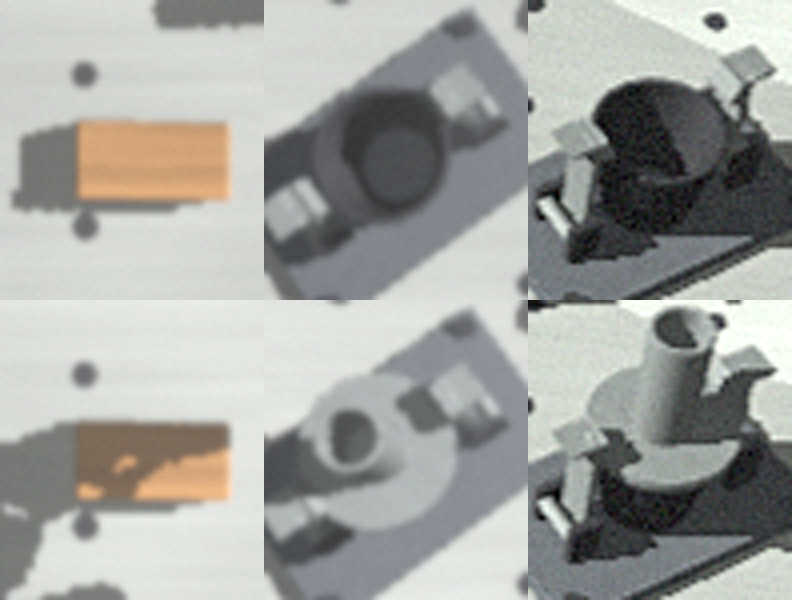

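The block is where it was, at (78–229,122–200) in both crops; the arm's shadow on it caused the difference. Both clips sit at their starting shut positions, with the flange under their noses. I'll hand the job in.

```bash
python3 -c "
from station import arm,ticket
print(arm.read_time(),arm.read_ft_force());ticket.finish_job()"
```

```text
39.55 [ 0.50301259  0.71276528 -0.80400294]
the job is handed in; nothing more can be done
```

The spigot is seated in the jig with both clips shut, and I handed the job in at 39.6 s of the 56 s allowed. I gripped it by the neck, lifted it from the cradle, stood it upright on the bare bench and let go. Then I regripped it from above, lowered it into the collar and pressed until the flange was home, then released it and moved the arm clear.

- **Clips:** the pushing force peaked at about 17 N near 12 mm above home, then dropped. In the before-and-after pictures both clips are in their starting shut positions, with their noses over the flange. I had no direct reading of the clip joints.
- **Seating:** the drop in force came earlier than the "last 2 mm" in the description, so I pressed on at home. The tool moved less than 0.2 mm while the force rose to 22 N, which means the flange is on the rim. In both camera views the seated spigot also matched the expected home position.
- **Bystanders:** the hammer, angle iron and reducer showed no change between pictures. An automatic comparison flagged the wood block, but a closer look showed only the arm's shadow on it; it had not moved.

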